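Hang the washed press collar up to dry

ROBOT

A 7-joint arm with a two-finger parallel gripper is mounted at the origin on the work surface. World frame = base frame: x ahead of the robot, y to its left, z up, the work surface at z = 0. Lengths are in m, angles in degrees, forces in N, time in s.
With the tool pointing down it reaches from about 0.4 to 0.925 m from the base axis. Payload 5.6 kg.
Tool frame: the origin (TCP) lies midway between the tips of the shut fingers; the grasp point (between the pads) lies 19 mm behind it (ctrl.grip_point_offset is the distance from the TCP to the grasp point, in m); z points along the fingers, y is the line along which they close (so a half turn about z gives the same grasp; the last joint's range is limited). The gripper opens to 85 mm and grips with 20 to 120 N. Pads are 22 mm wide; open, the fingers measure 114 mm over their backs; the gripper's body (76 mm by 85 mm) begins 54 mm behind the grasp point. The pads swing forward as they close: fully open they stand 13 mm farther back than shut.
Start: joints at [71.219, 26.786, -0.665, 91.828, 0.344, 61.387, -3.226], TCP at [0.183, -0.624, 0.231] pointing down, gripper open.
Joint ranges: [-144.91, 144.91], [-17.63, 115.5], [-89.93, 88.59], [15.96, 139.68], [-74.01, 254.01], [8.47, 105.57], [-167.45, 167.45]. Speed limits (degrees/s): [147.25, 147.25, 180, 180, 180, 180, 180].

INTERFACE

Orientations are given as a 3x3 rotation matrix whose columns are the frame's x, y, z axes.
In Python, from workcell import ctrl gives the robot as it stands. Calls block until the motion is done:
- ctrl.move_to(position, orientation): joint-space move of the TCP to a pose.
- ctrl.move_straight(position, rot=None, rate=0.15): straight line of the TCP; rot=None keeps the orientation; rate is the mean speed in m/s.
- ctrl.movej(angles): joint-space move.
- ctrl.set_gripper(opening, force=None): finger opening in m; force is the grip in N (None keeps the last); returns when the fingers have stopped.
- ctrl.wait(seconds).
- ctrl.ik(position, orientation): joint angles nearest the present ones, or None.
- ctrl.read_state(): the state.
- ctrl.read_camera(name): name is "side" or "top" or "wrist"; returns a dict with "color" (420x560x3 uint8, red, green, blue), "depth" (420x560 float32, m along the optical axis (not along the pixel's ray), 0 where there is no reading), "intrinsics" (3x3 intrinsics, pixels), "D" ([k1, k2, p1, p2, k3] as OpenCV has them; the pictures are not rectified), "rvec" (rotation vector, rad) and "tvec" (3), from world to camera coordinates, as OpenCV has them. Camera axes: x right, y down, z forward; pixel columns grow to the right and rows downward; lengths in m; the calibration is good to about 2 mm. A picture is of the moment at which its call begins.
A pose or a line that the arm cannot do raises ctrl.PlanningError and nothing moves.
- ctrl.finish_job(): hands the job in; it is judged then, once.
The state is a dict: "clock": time; "joints": joint angles; "joint_velocities": joint speeds; "tau": joint torques, N m; "tcp_pos": TCP position; "orientation": TCP orientation; "force": force on the tool from outside, world axes, zero at the start; "moment": the same for the moment, N m; "finger_gap": finger opening in m; "gripper_force": force on a finger pad.
Only numpy, scipy, OpenCV 4.12 (cv2) and the standard library are available. Lean on these libraries where they do the work, as an engineer would, in place of code of your own. Each camera call takes 0.05 s, during which the arm holds its last target. There are 200 camera calls.

TASK

The washed hexagonal collar of the cookie press lies on its side on the counter; hang it up to dry without touching it with the gripper. Take the drying rod by its wooden handle, thread it through the collar's bore while the collar still stands on the counter, and lift the collar on the rod. Lower the rod into both forks of the drying rack, with the collar hanging between the forks, before letting go, and leave the other kitchen things alone.

Things in the scene. Friction and masses are not known exactly. Their poses are not given: they have to be found in the camera images.
- rod_grip (a point): centre of the dark wooden handle of the loose drying rod (220 mm long overall, 0.10 kg) lying level on the counter. Handle 60 mm long (x), 20 wide (y), 26 tall (z), centred on the rod's axis, 13 mm above the counter as it lies. x runs along the rod from handle to ball end. From here along x: handle ends at +30 mm; ball, 26 mm across, centred at +177 mm
- rod_mid (a point): middle of the bare round aluminium bar of the rod (12 mm thick, 134 mm between handle and ball), on its axis, 97 mm along x from rod_grip; same axes
- rod_tip (a point): far end of the rod's ball, on its axis, 190 mm along x from rod_grip; same axes
- collar_center (a point): centre of the loose aluminium collar (0.10 to 0.16 kg): a tube 54 mm long with hexagonal flanges, 70 mm across flats, 81 across corners, lying on a flat. x lies along the level bore, z up as it lies. Bore 54 mm wide, open right through, axis 35 mm above the counter. Hung on the bar, its centre is 21 mm below the rod's axis, its lowest point up to 62 mm below
- rack_seat (a point): where the seated rod's middle belongs on the fixed rack, midway between its two forks, 120 mm above the counter. x runs level from fork to fork; the rod lies along it, either way round. Forks at x = -51 and +51 mm, of 10 mm bar, upright 90 degree V's 56 mm wide at the top, reaching 18 mm above the seated rod's axis. Rod_mid may be 11 mm off along x. Base 150 x 100 x 10 mm
- press: bystander: cookie press, aluminium barrel 54 mm thick with a white trigger head, 240 mm long, lying; leave alone
- plate: bystander: white melamine plate, 200 mm across; leave alone
- disc_a: bystander: steel press disc with a star pattern, 56 mm across, 4 mm thick; leave alone
- caddy: bystander: fixed orange plastic caddy with a sliding door, 130 x 160 x 150 mm, with silicone spatulas standing in it up to 270 mm high; keep clear
There are look-alikes about, which are no part of the job. Of the things that look like the part that bears rack_seat, take the one that is farthest from the robot's base at the start. Several things look just like the part that bears rod_grip: the one meant starts farthest to the robot's right.

How it is judged (in metres and radians):
On the way, in this order (a step that is already met when the one before it is completed fails the run):
1. the rod is held and passes through the bore of the collar, its ball out beyond the far side, while the collar still stands on the counter (contact force between the fingers and rod above 0.5 N and height (world z) of collar_center below 0.045 m and angle between the x axis of collar_center and the x axis of rod_mid, either way round below 0.4 rad and x of rod_mid in the frame of collar_center between -0.06 and 0.06 m and y of rod_mid in the frame of collar_center between -0.025 and 0.025 m and z of rod_mid in the frame of collar_center between -0.025 and 0.025 m and distance between rod_tip and collar_center above 0.045 m), for 0.1 s.
2. the collar hangs on the rod, clear of the counter by 30 mm or more (height (world z) of collar_center above 0.075 m and distance between rod_mid and collar_center below 0.075 m and contact force between rod and collar above 0.3 N), for 0.2 s.
3. the rod, still held, lies in both forks of the rack (contact force between the fingers and rod above 0.5 N and contact force between rod and rack above 0.1 N and z of rod_mid in the frame of rack_seat between -0.008 and 0.008 m and y of rod_mid in the frame of rack_seat between -0.01 and 0.01 m and angle between the x axis of rod_mid and the x axis of rack_seat, either way round below 0.12 rad), for 0.1 s.
At the end, for the whole second after the job is handed in: The rod rests in both forks, its middle within 16 mm along and 6 mm across and in height of the seat, axis within 0.08 rad; the collar hangs on it between the forks, within 26 mm along and 50 mm of the middle, over 85 mm up, within 0.3 rad; rod under 0.03, collar under 0.06 m/s (x of rod_mid in the frame of rack_seat between -0.016 and 0.016 m and y of rod_mid in the frame of rack_seat between -0.006 and 0.006 m and z of rod_mid in the frame of rack_seat between -0.006 and 0.006 m and angle between the x axis of rod_mid and the x axis of rack_seat, either way round below 0.08 rad and x of collar_center in the frame of rack_seat between -0.026 and 0.026 m and distance between collar_center and rod_mid below 0.05 m and height (world z) of collar_center above 0.085 m and angle between the x axis of collar_center and the x axis of rack_seat, either way round below 0.3 rad and linear speed of rod below 0.03 m/s and linear speed of collar below 0.06 m/s); the robot touches nothing.
It fails at once if the gripper or arm touches the washed collar (contact force between any of the fingers, the arm and collar above 0.5 N).
It fails at once if a bystander is moved by more than 20 mm (distance of any of press, plate, disc_a from where it was at the start of the episode above 0.02 m).
It fails at once if the gripper or arm bumps the caddy (contact force between any of the fingers, the arm and caddy above 3 N).
It also fails if it takes over 62 s, if anything falls off the work surface, if the arm or the gripper's body presses on something with over 40 N, if the wrist force passes 120 N, or if a joint passes its speed limit or range.

## Working session

There is one attempt and no reset: what is moved stays moved. The work goes in short steps, each a Python script; the robot and the scene stay as the last script left them, time stands still between calls to the robot, and variables do not carry over. Pictures are saved under pics/ and viewed, at most 14 in all, crops included, and the job is handed in when it is done.

```bash
mkdir -p pics; cat > h.py <<'E'
import numpy as np, cv2, pickle
from workcell import ctrl
def snap(name,out=None):
    c=ctrl.read_camera(name); pickle.dump(c,open(f'{out or name}.pkl','wb'))
    cv2.imwrite(f'pics/{out or name}.png',c['color'][:,:,::-1]); return c
def load(n): return pickle.load(open(n+'.pkl','rb'))
def cloud(c):
    h,w=c['depth'].shape; u,v=np.meshgrid(np.arange(w),np.arange(h))
    p=cv2.undistortPoints(np.stack([u,v],-1).reshape(-1,1,2).astype(np.float64),c['intrinsics'],np.array(c['D'])).reshape(h,w,2)
    d=c['depth'].astype(float); P=np.dstack([p[...,0]*d,p[...,1]*d,d])
    R=cv2.Rodrigues(np.array(c['rvec'],float))[0]; W=(P-np.array(c['tvec']).ravel())@R
    W[d==0]=np.nan; return W
E
python3 - <<'E'
from h import *
for n in ('top','side'): snap(n)
E
```

```text
(no output)
```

View pics/top.png

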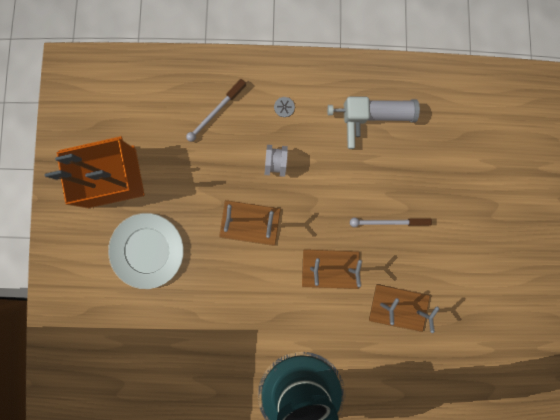

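View pics/side.png

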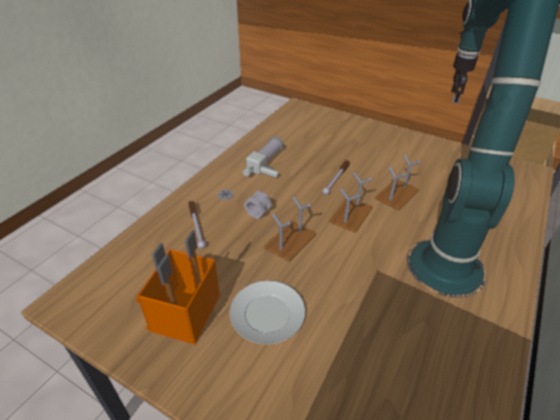

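Rod candidates in the top view have handles at (240,88) and (420,222); I take (420,222), which is farthest right. Rack candidates are at (250,222), (331,269) and (400,308); I take (250,222), farthest from the base. The collar is at (277,160). Next I'll measure these and make one close crop.

```bash
python3 - <<'E'
from h import *
c=load('top'); W=cloud(c); np.set_printoptions(precision=4,suppress=True)
R=cv2.Rodrigues(np.array(c['rvec'],float))[0]; print('cam',-R.T@np.array(c['tvec']).ravel(), c['intrinsics'][0])
for n,(u,v) in dict(rodh=(420,222),rodball=(355,222),rod2=(236,92),collar=(277,160),rackA=(250,235),rackB=(331,284),rackC=(400,322),press=(390,110),disc=(284,106),plate=(147,250),caddy=(125,165),table=(300,200)).items():
    print(n,W[v,u])
def pca(n,box,zlo,zhi):
    u0,u1,v0,v1=box; P=W[v0:v1,u0:u1].reshape(-1,3); P=P[(P[:,2]>zlo)&(P[:,2]<zhi)]
    m=P.mean(0); s=np.linalg.svd(P[:,:2]-m[:2],full_matrices=False)[2][0]
    t=(P[:,:2]-m[:2])@s; print(n,len(P),m,'dir',s,np.degrees(np.arctan2(s[1],s[0])),'ext',t.min(),t.max(),'z',P[:,2].max())
pca('rod',(345,440,212,232),.008,.04)
pca('collar',(258,295,140,180),.03,.09)
pca('rackbase',(215,290,198,250),.006,.016)
pca('rackforks',(215,290,198,250),.06,.2)
im=c['color'][:,:,::-1]
a=cv2.resize(im[135:255,210:300],None,fx=5,fy=5,interpolation=3)[:600]
b=cv2.resize(im[200:245,340:440],None,fx=3.4,fy=3.4,interpolation=3)
o=np.zeros((600,800,3),np.uint8);o[:600,:450]=a;o[:b.shape[0],455:455+b.shape[1]]=b
cv2.imwrite('pics/crop1.png',o)
E
```

```text
cam [0.42   0.1182 1.2719] [476.7116   0.     269.6382]
rodh [ 0.4671 -0.3031  0.027 ]
rodball [ 0.4631 -0.1288  0.023 ]
rod2 [0.8027 0.195  0.0257]
collar [0.6154 0.0822 0.0637]
rackA [0.4223 0.1471 0.0136]
rackB [ 0.2982 -0.07    0.0113]
rackC [ 0.199  -0.2592  0.006 ]
press [ 0.7579 -0.2117  0.06  ]
disc [0.7738 0.0648 0.0048]
plate [0.3752 0.4191 0.0088]
caddy [0.5812 0.4484 0.1449]
table [0.5191 0.0162 0.0024]
rod 455 [ 0.4656 -0.2242  0.0206] dir [ 0.0327 -0.9995] -88.1238157470221 ext -0.10805079723815364 0.11187378845073143 z 0.03379589444717623
collar 573 [0.6148 0.0855 0.0609] dir [-0.998   0.0634] 176.36291166590405 ext -0.044691443301211595 0.036364112170638584 z 0.07746103651117874
rackbase 1791 [0.4546 0.1487 0.0104] dir [-0.1137 -0.9935] -96.52685841981561 ext -0.09560807377680727 0.10034691205432691 z 0.01595810802009704
rackforks 226 [0.455  0.1494 0.1248] dir [-0.1134 -0.9936] -96.50891117782693 ext -0.05617406810725853 0.05579391449276011 z 0.14025361368215802
```

View pics/crop1.png

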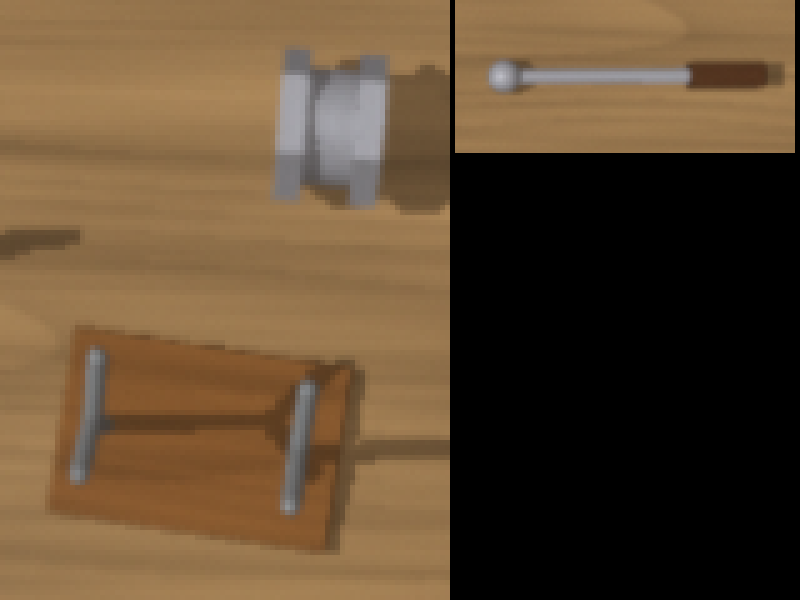

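The crop shows one rod with its ball at left (503,76) and handle at right (735,75). It also shows the collar with its bore running left-right, and rack A with its forks at (88,415) and (298,447). Now I'll move above the handle for a look.

```bash
cat >> h.py <<'E'
def rot(deg,flip=0):
    a=np.radians(deg+180*flip); x=np.array([np.cos(a),np.sin(a),0]); z=np.array([0,0,-1.]); return np.column_stack([x,np.cross(z,x),z])
def best(p,deg):
    q0=np.array(ctrl.read_state()['joints']); c=[]
    for f in (0,1):
        q=ctrl.ik(p,rot(deg,f))
        if q is not None: c.append((np.abs(np.array(q)-q0).max(),f,q))
    return sorted(c,key=lambda t:t[0])
def st():
    s=ctrl.read_state(); print('t',round(s['clock'],2),'tcp',np.round(s['tcp_pos'],4),'F',np.round(s['force'],1),'gap',round(s['finger_gap'],4),'gf',np.round(s['gripper_force'],1)); return s
E
python3 - <<'E'
from h import *
np.set_printoptions(precision=4,suppress=True)
for p,d in (((.468,-.306,.16),91.9),((.60,-.165,.03),86),((.444,.053,.12),83.5)):
    for t in best(p,d): print(p,t[0],t[1],np.round(t[2],1))
b=best((.468,-.306,.16),91.9)
ctrl.move_to((.468,-.306,.16),rot(91.9,b[0][1])); s=st(); print(s['orientation'])
snap('wrist','w1')
E
```

```text
(0.468, -0.306, 0.16) 23.527959492299708 0 [ 49.   25.5 -24.2 107.   13.2  50.2  20.2]
(0.468, -0.306, 0.16) 140.2407848202107 1 [  21.3   23.    10.5  108.9   -5.5   48.6 -143.5]
(0.6, -0.165, 0.03) 38.23719081367062 0 [ 33.   42.8 -28.5 101.   28.1  43.4 -14. ]
(0.6, -0.165, 0.03) 158.56972196229927 1 [   3.4   39.1   12.   103.2  -12.    39.  -161.8]
(0.444, 0.053, 0.12) 57.287681941319704 0 [ 36.9  29.9 -58.  121.9  35.3  47.  -49.6]
(0.444, 0.053, 0.12) 119.75061428610097 1 [ 46.9  43.4 -75.6 121.5  51.5  58.3 116.5]
t 1.69 tcp [ 0.4672 -0.308   0.1601] F [ 0.3 -0.1 -0.7] gap 0.0856 gf 0.0
[[-0.0296  0.9996 -0.0003]
 [ 0.9996  0.0296 -0.001 ]
 [-0.001  -0.0003 -1.    ]]
```

View pics/w1.png

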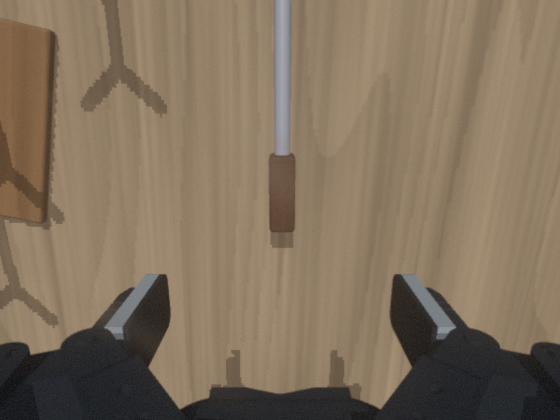

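The wrist view shows the handle from (282,153) to (282,232), with the bar running up to (284,0). Pixels to positions, then descend.

```bash
cat >> h.py <<'E'
def px(c,u,v,z):
    p=cv2.undistortPoints(np.array([[[u,v]]],float),c['intrinsics'],np.array(c['D'])).ravel()
    R=cv2.Rodrigues(np.array(c['rvec'],float))[0]; o=-R.T@np.array(c['tvec']).ravel(); d=R.T@np.array([p[0],p[1],1]); return o+d*(z-o[2])/d[2]
E
python3 - <<'E'
from h import *
c=load('w1')
a=px(c,282,153.5,.026); b=px(c,282,231.5,.026); e=px(c,283.5,5,.019); m=(a+b)/2
print(a,b,e,np.linalg.norm(a-b)); d=(e-m)[:2]; ang=np.degrees(np.arctan2(d[1],d[0])); print(m,ang)
ctrl.move_straight((m[0],m[1],.05),rot(ang)); ctrl.move_straight((m[0],m[1],.004),rate=.08); st()
ctrl.set_gripper(0.0,100); s=st(); print(s['orientation'])
ctrl.move_straight((m[0],m[1],.06),rate=.1); st(); snap('wrist','w2')
E
```

```text
[ 0.4682628  -0.27328546  0.026     ] [ 0.47006398 -0.33395491  0.026     ] [ 0.46638047 -0.17414334  0.019     ] 0.060696182707259266
[ 0.46916339 -0.30362018  0.026     ] 91.23130276844283
t 3.35 tcp [ 0.4693 -0.3035  0.0038] F [ 0.6  0.6 -0. ] gap 0.0856 gf 0.0
t 3.98 tcp [ 0.4696 -0.3038  0.0046] F [-0.1  0.7  5.7] gap 0.0181 gf 98.8
[[-2.15937913e-02  9.99766506e-01  8.00649276e-04]
 [ 9.99766672e-01  2.15942266e-02 -5.39114175e-04]
 [-5.56277697e-04  7.88820944e-04 -9.99999534e-01]]
t 4.68 tcp [ 0.4688 -0.3036  0.0597] F [ 0.2  0.2 -1.7] gap 0.0182 gf 98.4
```

View pics/w2.png

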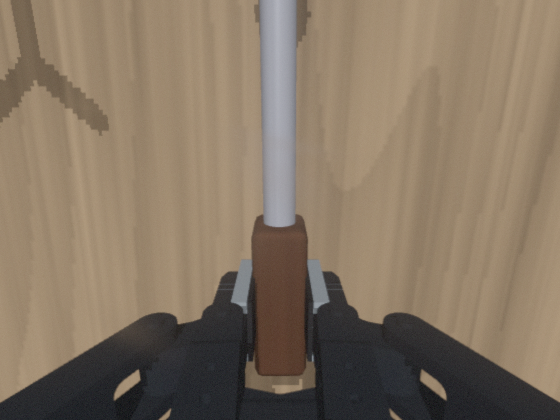

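The rod is held, centred and aligned with the tool (bar at column 279, handle front at row 218). Now a look at the collar from above.

```bash
python3 - <<'E'
from h import *
c=load('w2'); f=px(c,280,217,.081); print('handle front',f, 'bar', px(c,278.5,20,.074), px(c,279.5,215,.074))
ctrl.move_straight((.52,-.2,.25),rot(88),rate=.25)
ctrl.move_straight((.60,-.06,.25),rot(86),rate=.25); st(); ctrl.wait(.2); snap('wrist','w3')
E
```

```text
handle front [ 0.46834691 -0.2695363   0.081     ] bar [ 0.4666735  -0.20803789  0.074     ] [ 0.46820696 -0.27095613  0.074     ]
t 6.57 tcp [ 0.5991 -0.062   0.249 ] F [-0.8  0.1 -0.5] gap 0.0179 gf 98.4
```

View pics/w3.png

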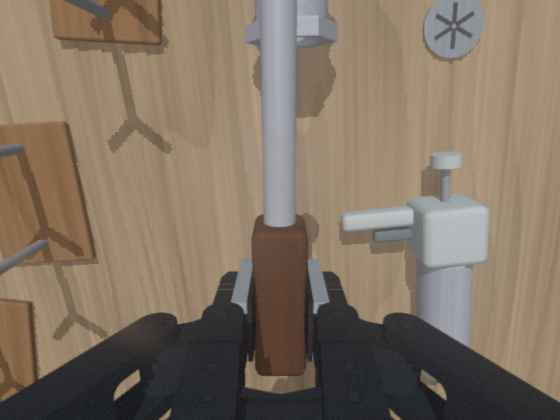

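The collar's near flange shows at the top, with corners at about (246,34) and (337,36) and the front face near row 44. I'll compute its axis.

```bash
python3 - <<'E'
from h import *
np.set_printoptions(precision=4,suppress=True)
c=load('w3'); a=px(c,246,36,.035); b=px(c,337,36,.035); print('near flange corners',a,b,(a+b)/2,np.linalg.norm(a-b))
W=cloud(c); P=W[:60,235:350].reshape(-1,3); P=P[(P[:,2]>.02)&(P[:,2]<.085)]
print(len(P),P.min(0),P.max(0)); 
for y in np.arange(.05,.12,.006):
    Q=P[abs(P[:,1]-y)<.003]
    if len(Q): print(round(y,3),len(Q),Q.min(0),Q.max(0))
t=load('top'); # flange corners (z~.035) from the crop, full-image px
g=lambda u,v,z:px(t,210+u/5-.4,135+v/5-.4,z)[:2]
L=(g(298,50,.035),g(287,200,.035)); R=(g(374,55,.035),g(363,205,.035))
print('top: left fl',L,'right fl',R,'centre',sum(L+R)/4)
E
```

```text
near flange corners [0.5799 0.0657 0.035 ] [0.659  0.0598 0.035 ] [0.6195 0.0627 0.035 ] 0.07931522827042002
1871 [0.5784 0.0555 0.02  ] [0.6594 0.0911 0.0721]
0.056 286 [0.6223 0.0555 0.02  ] [0.658  0.059  0.0716]
0.062 502 [0.5784 0.059  0.0206] [0.6591 0.0649 0.072 ]
0.068 435 [0.5791 0.065  0.0342] [0.6594 0.071  0.0721]
0.074 253 [0.5798 0.071  0.0353] [0.6489 0.077  0.0699]
0.08 298 [0.589  0.077  0.0363] [0.6492 0.083  0.0661]
0.086 87 [0.5897 0.083  0.039 ] [0.6494 0.0889 0.065 ]
0.092 10 [0.5903 0.0892 0.0397] [0.5934 0.0911 0.0494]
top: left fl (array([0.6603, 0.1028]), array([0.5808, 0.1065])) right fl (array([0.6588, 0.0627]), array([0.5793, 0.0667])) centre [0.6198 0.0847]
```

```bash
python3 - <<'E'
from h import *
np.set_printoptions(precision=4,suppress=True)
t=cloud(load('top')); P=t[100:165,325:440].reshape(-1,3); P=P[P[:,2]>.012]
print('press min x',P[P[:,0].argmin()],'zmax',P[:,2].max())
W=cloud(load('w3'))
for v in (2,30,60,90,120,150,180,210): print(v,W[v,279])
C=np.array([.6205,.0848]); a=np.radians(86.3); d=np.array([np.cos(a),np.sin(a)])
p=C-.255*d
ctrl.move_straight((*p,.25),rot(86.3),rate=.25); ctrl.move_straight((*p,.026),rate=.15); ctrl.wait(.2); s=st(); print(p,s['orientation'][:,0])
snap('side','s2'); c=snap('wrist','w4')
A=cv2.resize(load('s2')['color'][170:230,230:330,::-1],(800,480),interpolation=3); cv2.imwrite('pics/s2c.png',A)
o=np.zeros((600,800,3),np.uint8); o[:330,:550]=cv2.resize(load('s2')['color'][150:216,230:340,::-1],None,fx=5,fy=5,interpolation=3)
w=c['color'][:210,140:420,::-1]; o[340:550,:280]=w; cv2.imwrite('pics/v4.png',o)
E
```

```text
press min x [ 0.6584 -0.114   0.0324] zmax 0.0700447471231874
2 [0.6069 0.0383 0.2635]
30 [0.6063 0.0305 0.2634]
60 [0.6057 0.0218 0.2633]
90 [0.605  0.0128 0.2625]
120 [0.6043 0.0033 0.264 ]
150 [ 0.6035 -0.0067  0.2628]
180 [ 0.6028 -0.0168  0.2645]
210 [ 0.6019 -0.0281  0.2628]
t 9.25 tcp [ 0.6044 -0.1698  0.0267] F [-0.6 -0.1 -0.7] gap 0.0183 gf 98.3
[ 0.604  -0.1697] [ 0.0647  0.9979 -0.0003]
```

View pics/v4.png

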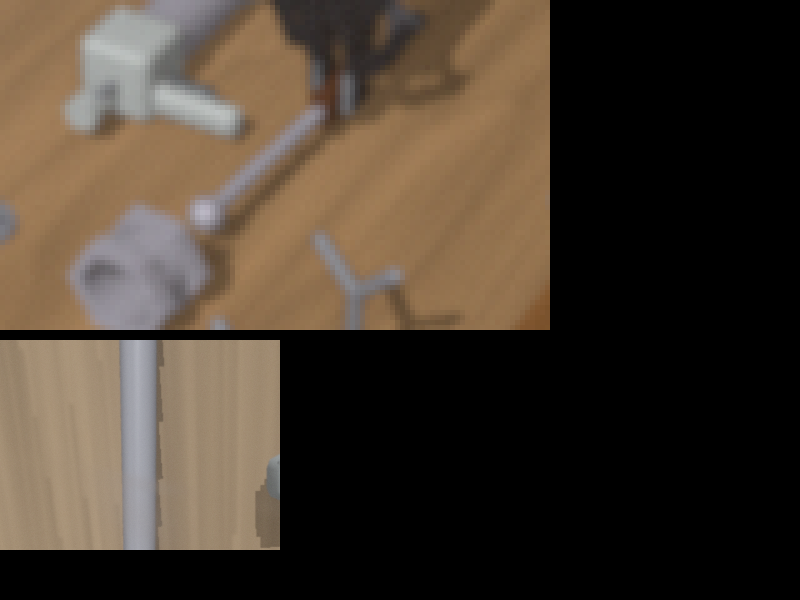

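The rod is level at bore height and points at the collar, with the ball at (207,212) in the crop just short of the near flange. Inserting in steps with a force check, then lifting.

```bash
python3 - <<'E'
from h import *
C=np.array([.6195,.0848]); a=np.radians(86.3); d=np.array([np.cos(a),np.sin(a)])
f0=np.array(ctrl.read_state()['force']); ok=True
for k in (.215,.185,.155,.125,.10):
    ctrl.move_straight((*(C-k*d),.0265),rate=.08); f=np.array(ctrl.read_state()['force'])-f0
    if np.linalg.norm(f)>3: print('contact',k,f); ok=False; break
ctrl.wait(.3); st(); snap('side','s3'); snap('wrist','w5')
o=np.zeros((600,800,3),np.uint8); o[:330,:550]=cv2.resize(load('s3')['color'][150:216,230:340,::-1],None,fx=5,fy=5,interpolation=3)
o[340:600,:560]=load('w5')['color'][:260,:,::-1]; cv2.imwrite('pics/v5.png',o)
E
```

```text
t 12.34 tcp [ 0.613  -0.0155  0.0265] F [-0.2  0.5 -1.3] gap 0.0178 gf 98.3
```

View pics/v5.png

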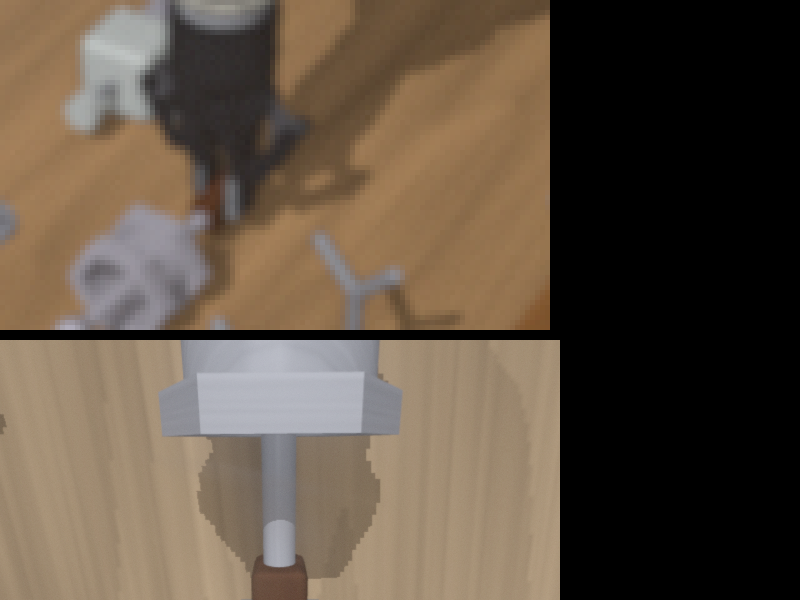

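The rod is through the bore: bar at column 279, flange centred at 281, ball emerging on the far side. Lifting.

```bash
python3 - <<'E'
from h import *
p=ctrl.read_state()['tcp_pos']
ctrl.move_straight((p[0],p[1],.06),rate=.03); st()
ctrl.move_straight((p[0],p[1],.235),rate=.07); ctrl.wait(.5); st(); snap('wrist','w6'); snap('side','s6')
W=cloud(load('w6'))
for v in (150,170,190,210): print(v,W[v,279])
o=np.zeros((600,800,3),np.uint8); o[:330,:550]=cv2.resize(load('s6')['color'][120:186,230:340,::-1],None,fx=5,fy=5,interpolation=3)
o[340:600,:560]=load('w6')['color'][:260,:,::-1]; cv2.imwrite('pics/v6.png',o)
E
```

```text
t 13.71 tcp [ 0.6128 -0.0154  0.0597] F [ 0.1  0.6 -2. ] gap 0.0179 gf 98.1
t 16.86 tcp [ 0.613  -0.0153  0.235 ] F [-0.6  0.4 -2.2] gap 0.0179 gf 98.1
150 [0.6166707  0.04014974 0.24858683]
170 [0.61621489 0.0333332  0.24888464]
190 [0.61574335 0.02628333 0.24895292]
210 [0.61524577 0.01884941 0.24843057]
```

View pics/v6.png

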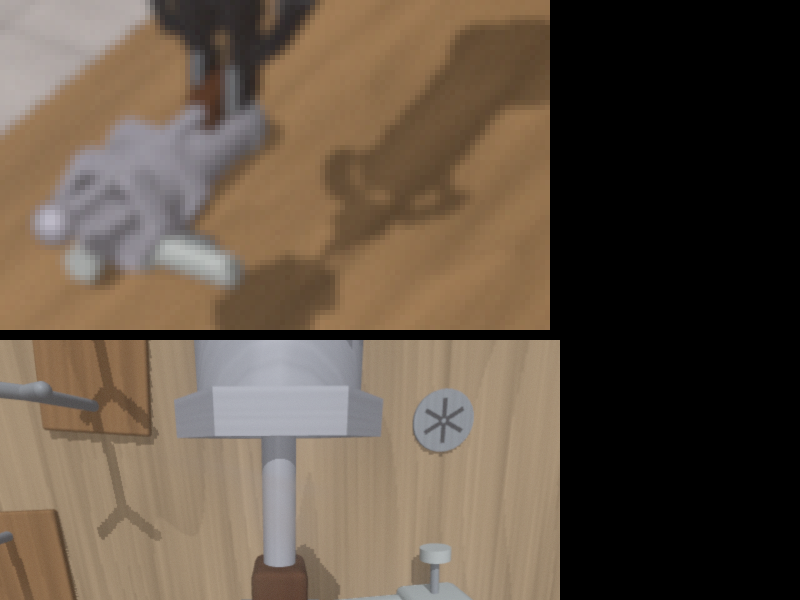

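The collar hangs near rod_mid on a level bar, with the near flange front at row 96. Moving over the rack.

```bash
python3 - <<'E'
from h import *
np.set_printoptions(precision=4,suppress=True)
print('near face y',px(load('w6'),280,95,.257))
t=load('top'); g=lambda u,v,z:px(t,210+u/5-.4,135+v/5-.4,z)[:2]
F=[g(96,353,.136),g(78,478,.136),g(307,385,.136),g(290,510,.136)]; m1=(F[0]+F[1])/2; m2=(F[2]+F[3])/2
e=m1-m2; S=(m1+m2)/2; print(F,S,np.linalg.norm(e),np.degrees(np.arctan2(e[1],e[0])))
S=np.array([.455,.1494]); a=np.radians(83.5); d=np.array([np.cos(a),np.sin(a)]); p=S-.1*d
ctrl.move_straight((*p,.235),rot(83.5),rate=.1); ctrl.wait(.5); st(); c=snap('wrist','w7')
W=cloud(c)
for v in (150,180,210): print(W[v,279])
P=W.reshape(-1,3); Q=P[(P[:,2]>.09)&(P[:,2]<.15)]; print(len(Q),Q.min(0),Q.max(0))
E
```

```text
near face y [0.6182 0.0579 0.257 ]
[array([0.4918, 0.1968]), array([0.432 , 0.2035]), array([0.4791, 0.0957]), array([0.4193, 0.1023])] [0.4555 0.1496] 0.10193785672752026 82.87178826369617
t 19.43 tcp [0.4437 0.05   0.235 ] F [-0.2 -1.5 -2.4] gap 0.018 gf 98.1
[0.4501 0.1054 0.2495]
[0.4488 0.0949 0.248 ]
[0.4476 0.0843 0.2492]
2366 [ 0.3072 -0.1231  0.0901] [0.4818 0.1065 0.1384]
```

View pics/w7.png

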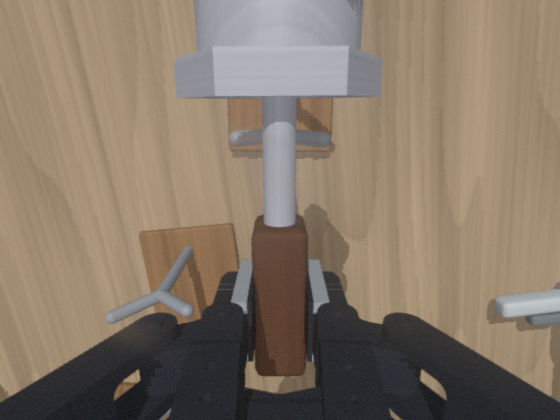

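The near fork's tips are at (236,139) and (325,139), midpoint 280.5 against the bar at 279, so it is aligned. Lowering until contact.

```bash
python3 - <<'E'
from h import *
c=load('w7'); m=(px(c,236,138,.136)+px(c,325,138,.136))/2; a=np.radians(83.5); d=np.array([np.cos(a),np.sin(a)])
print('near fork mid',m,'seat est',m[:2]+.051*d)
p=np.array([.4437,.0501])
ctrl.move_straight((*p,.135),rate=.06); st(); ctrl.move_straight((*p,.118),rate=.03); s=st(); f0=s['force'][2]
z=.118
while z>.106:
    z-=.001; ctrl.move_straight((*p,z),rate=.02); f=ctrl.read_state()['force'][2]-f0; print(round(z,3),round(f,1))
    if f>5: break
ctrl.wait(.5); st(); snap('wrist','w8'); snap('side','s8')
W=cloud(load('w8'))
for v in (150,180,210): print(W[v,279])
o=np.zeros((600,800,3),np.uint8); o[:330,:550]=cv2.resize(load('s8')['color'][180:246,240:350,::-1],None,fx=5,fy=5,interpolation=3)
o[340:600,:560]=load('w8')['color'][:260,:,::-1]; cv2.imwrite('pics/v8.png',o)
E
```

```text
near fork mid [0.45019207 0.09896347 0.136     ] seat est [0.45596544 0.14963563]
t 21.29 tcp [0.4439 0.0501 0.1353] F [-0.5  0.8 -2.7] gap 0.018 gf 98.1
t 22.01 tcp [0.4438 0.0502 0.118 ] F [-0.3  0.6 -2.7] gap 0.0178 gf 98.1
0.117 -0.1
0.116 1.4
0.115 0.1
0.114 -0.2
0.113 1.6
0.112 2.2
0.111 4.3
0.11 9.7
t 24.51 tcp [0.4441 0.0502 0.1106] F [-1.4 -1.3  7.2] gap 0.018 gf 99.5
[0.45047974 0.10563483 0.12531224]
[0.4492584  0.09516304 0.12417327]
[0.44801478 0.0845031  0.12473001]
```

View pics/v8.png

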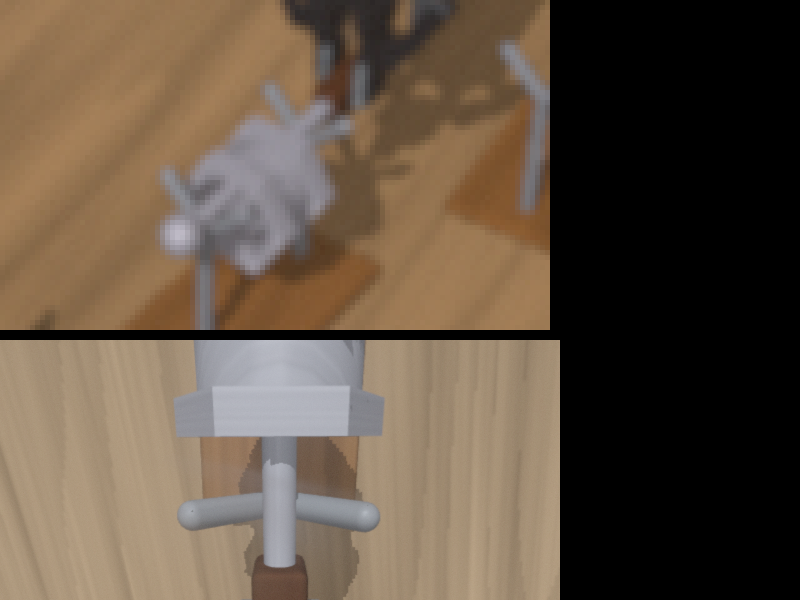

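The rod lies in both forks with the collar between them: the ball is just past the far fork at (180,235), and the near fork is in the lower crop. Releasing gently.

```bash
python3 - <<'E'
from h import *
ctrl.set_gripper(.024,20); ctrl.set_gripper(.05); ctrl.wait(.2); s=st(); p=s['tcp_pos']
ctrl.move_straight((p[0],p[1],.16),rate=.05); ctrl.move_straight((p[0],p[1],.26),rate=.12); ctrl.wait(1.5); st(); snap('side','s9'); snap('wrist','w9')
W=cloud(load('w9'))
o=np.zeros((600,800,3),np.uint8); o[:330,:550]=cv2.resize(load('s9')['color'][180:246,240:350,::-1],None,fx=5,fy=5,interpolation=3)
o[340:600,:560]=load('w9')['color'][:260,:,::-1]; cv2.imwrite('pics/v9.png',o)
E
```

```text
t 25.41 tcp [0.4437 0.0501 0.11  ] F [ 0.4  0.8 -0.2] gap 0.0502 gf 0.0
t 29.04 tcp [0.4437 0.0501 0.26  ] F [0.3 0.1 0.1] gap 0.0501 gf 0.0
```

View pics/v9.png

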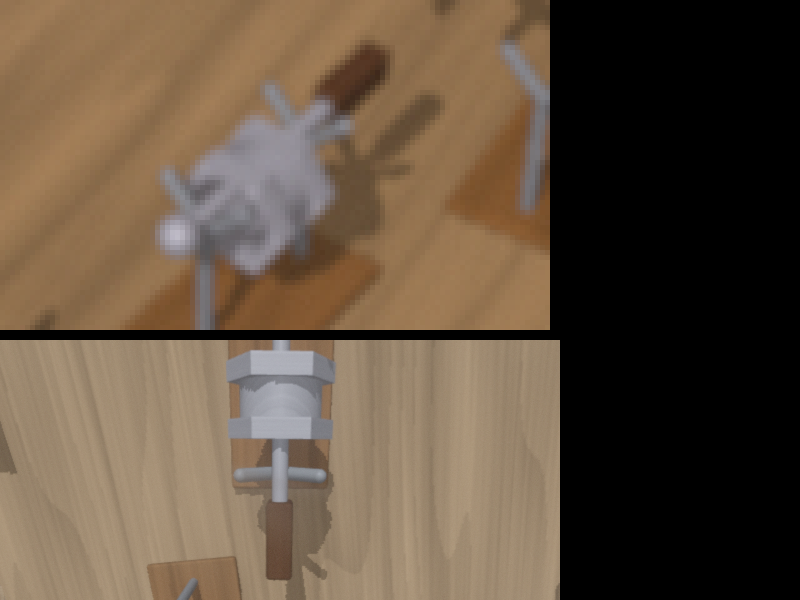

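The rod rests in both forks with the collar hanging between them, and the gripper is clear. Handing in.

```bash
python3 -c "
from h import *
print(ctrl.finish_job())"
```

```text
the job is handed in; nothing more can be done
None
```

The collar hangs on the drying rod, seated in both forks of the rack farthest from the base. I let go, backed the gripper clear and handed the job in about 29 s into the 62 s limit; no verdict came back.

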